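# Third hand for a counter drawer handle

## Task

Take the new black pull handle from its carton and hold it against the white drawer front in the sprung jig, legs towards the front, with the end of each leg flat on one of the two small steel plates and nothing but your gripper carrying it. Press it steadily with about 12 newtons, so that the sprung front goes back about 12 mm, roughly half of its travel, never ramming it to its back stop, and keep pressing: you are the third hand while a colleague screws it on from behind, so finish while still holding it there. Leave the can, the jar and the screwdriver where they are.

Things in the scene. Friction and masses are not known exactly. Their poses are not given: they have to be found in the camera images.
- handle: Black U-shaped pull handle, 0.15 to 0.31 kg, lying on its side on the carton. Origin: middle of the bar's underside; z up. Sizes in mm. Bar along its y: 160 long, 14 wide (x), 24 tall (z). Two legs, 14 wide (y), 24 tall, stand out to +x at y = +64 and -64; flat ends at x = 55. The U is open inside, 48 deep by 114 wide: room for a finger when the bar is gripped from above across its 14 mm.
- grip (a point): Centre of the handle's bar, 12 mm above its underside (axes as the handle's).
- foot_a (a point): Centre of the flat end of the leg at the handle's +y: handle frame (55, 64, 12) mm.
- foot_b (a point): Centre of the flat end of the leg at the handle's -y: handle frame (55, -64, 12) mm. The handle is symmetrical: either leg may go on either plate.
- carton: The flat closed cardboard carton that the handle lies on, fixed, 150 mm (x) by 240 mm (y) by 30 mm high; origin at the centre of its underside.
- jig: Fitting jig, fixed, with the drawer front. Origin on the bench below the middle of the front's face at rest; +x is the level pressing direction (face looks to -x), y along the face, z up. Sizes in mm: plywood base 12 thick, x -10 to 140, 320 wide; two steel posts 100 high behind. Front: white upright panel 300 wide, 16 thick, z 20 to 130; a 4 mm steel lip on its face below z = 30.
- front (a joint): How far the drawer front is pushed back along the jig's +x, in m: 0 at rest, back stop at 0.025. Plain springs: 1 N per mm from zero, so 12 N at 0.012; friction 0.2 N. It returns by itself.
- plate_a (a point): Centre of the small steel plate (26 mm wide, 36 mm high, flush) on the front's face at jig y = +64 mm, 105 mm above the bench, 25 mm below the front's top edge; moves back with the front. Axes as the jig's.
- plate_b (a point): The same for the plate at jig y = -64 mm.
- can: Bystander: food can, 74 mm across, 110 mm tall, standing; origin at the centre of its underside.
- jar: Bystander: glass jar, 68 mm across, 100 mm tall, standing; origin at the centre of its underside.
- screwdriver: Bystander: screwdriver of about 200 mm lying on the bench along its x; origin near its middle.

How it is judged:
By the outcome, as a careful person would: the job done as asked, in the order asked, and still so for the second after the job is handed in, while the arm keeps its last pose, push and grip.
It also fails if it takes over 48 s, if anything falls off the work surface, if the arm or the gripper's body presses on something with over 40 N, if the wrist force passes 120 N, or if a joint passes its speed limit or range.

## Robot

A 6-joint arm with a two-finger parallel gripper is mounted at the origin on the work surface. World frame = base frame: x ahead of the robot, y to its left, z up, the work surface at z = 0. Lengths are in m, angles in rad, forces in N, time in s.
With the tool pointing down it reaches from about 0.35 to 0.775 m from the base axis. Payload 5.5 kg.
Tool frame: the origin (TCP) lies at the very end of the fingers, on their centre line; the grasp point (between the pads) lies env.hold_point_z behind it (env.hold_point_z is the distance from the TCP to the grasp point, in m); z points along the fingers, y is the line along which they close (so a half turn about z gives the same grasp; the last joint's range is limited). The gripper opens to 85 mm and grips with 20 to 120 N. Pads are 22 mm wide; open, the fingers measure 114 mm over their backs; the gripper's body (76 mm by 85 mm) begins 54 mm behind the grasp point. The pads swing forward as they close: fully open they stand 13 mm farther back than shut.
Start: joints at [-1.394, 0.313, 0.046, 1.304, 0, 1.431], TCP at [0.179, -0.546, 0.231] pointing down, gripper open.
Joint ranges: [-2.76, 2.76], [-0.86, 1.69], [-1.03, 1.26], [-2.2, 2.34], [-1.47, 1.5], [-3.14, 3.14]. Speed limits (rad/s): [2.57, 2.57, 3.14, 3.14, 3.14, 3.14].

## Interface

Orientations are given as a unit quaternion [w, x, y, z].
In Python, from workcell import env gives the robot as it stands.
- The arm moves only by the tool carry_out, never from a script. Its argument "steps" is a list of rows, each a list of 3 entries, a list of its own where there are three numbers: the turn, a rotation vector about the tool's x, y, z in degrees, then the shift along the tool's x, y, z in cm, then the closure in counts, from 0 (fully open) to 255 (shut). A call has exactly 8 rows; each row is the pose to reach, as a shift and turn from the pose commanded when the call began, along the tool's axes at that moment; what a row does not reach only later rows make up. A row lasts 1/8 s, in which the tool goes at most 62.5 mm and 10.7 degrees, less where a joint would pass 70% of its speed; a pose out of reach is approached as far as the arm can. A call with a gripper value outside its range is refused whole. The fingers move at their own pace and stop on an object; "force" is the grip in N (left out, the last holds). Time passes only in rows, so rows that repeat a pose let the fingers close, or fill a call up. It gives the time, the measured TCP pose, the force, the opening and the grip force at its end, in the units of the state.
- env.get_state(): the state, without advancing time (a new reading comes with each control period).
- env.read_camera(name): name is "scene" or "top"; returns (picture, depth): 420x560x3 uint8, red, green, blue; 420x560 float32, m along the optical axis (not along the pixel's ray), 0 where there is no reading.
- env.get_calibration(name): a dict with "fx", "fy", "cx", "cy" (pixels), "D" ([k1, k2, p1, p2, k3] as OpenCV has them; the pictures are not rectified), "origin" and "orientation" of the camera in the world. Camera axes: x right, y up, looking along -z (the intrinsics and any distortion apply to the point x, -y, -z); pixel columns grow to the right and rows downward; lengths in m; the calibration is good to about 2 mm. A picture is of the moment at which its call begins. get_calibration takes no time and is no camera call.
- env.hand_in(): hands the job in; it is judged then, once.
The state is a dict: "clock": time; "joint_pos": joint angles; "qvel": joint speeds; "tau": joint torques, N m; "tcp_pos": TCP position; "orientation": TCP orientation; "wrist_force": force on the tool from outside, world axes, zero at the start; "ft_torque": the same for the moment, N m; "finger_gap": finger opening in m; "grip_force": force on a finger pad.
Only numpy, scipy, OpenCV 4.12 (cv2) and the standard library are available. Lean on these libraries where they do the work, as an engineer would, in place of code of your own. Each camera call takes 0.05 s, during which the arm holds its last target. There are 200 camera calls.

## Working session

There is one attempt and no reset: what is moved stays moved. The work goes in short steps, Python scripts to look and compute and a tool call to move; the robot and the scene stay as the last step left them, time stands still between calls to the robot, and variables do not carry over. Pictures are saved under pics/ and viewed, at most 10 in all, crops included, and the job is handed in when it is done.

Besides the shell and the picture viewer there is one more tool, called after "Call:" as name([rows], argument=value, ...), one row to a line, values as JSON. carry_out: Moves the arm, as the interface text tells. Its arguments: {"type":"object","properties":{"steps":{"type":"array","items":{"type":"array"}},"force":{"type":"number"}},"required":["steps"]}

```bash
mkdir -p pics; ls
cat > h.py <<'E'
import numpy as np, cv2
from scipy.spatial.transform import Rotation as R
from workcell import env
def q2R(q): return R.from_quat([q[1],q[2],q[3],q[0]])
def cal(n):
    c=env.get_calibration(n); K=np.array([[c['fx'],0,c['cx']],[0,c['fy'],c['cy']],[0,0,1]])
    return K,np.array(c['D'],float),np.array(c['origin']),q2R(c['orientation']).as_matrix()
def rays(n,px):
    K,D,o,M=cal(n)
    u=cv2.undistortPoints(np.array(px,float).reshape(-1,1,2),K,D).reshape(-1,2)
    d=np.c_[u[:,0],-u[:,1],-np.ones(len(u))]
    return o,d@M.T
def onz(n,px,z):
    o,d=rays(n,px); return o+d*((z-o[2])/d[:,2])[:,None]
def dep(n,px,depth):
    o,d=rays(n,px); p=np.array(px).astype(int)
    return o+d*depth[p[:,1],p[:,0]][:,None]
def cloud(n,depth):
    h,w=depth.shape; g=np.stack(np.meshgrid(np.arange(w),np.arange(h)),-1).reshape(-1,2)
    return dep(n,g,depth).reshape(h,w,3)
def project(n,P):
    K,D,o,M=cal(n); c=(np.array(P,float).reshape(-1,3)-o)@M
    c=c*[1,-1,-1]
    return cv2.projectPoints(c,np.zeros(3),np.zeros(3),K,D)[0].reshape(-1,2)
E
python3 - <<'E'
from h import *
s=env.get_state(); print(s,env.hold_point_z)
for n in('scene','top'):
    i,d=env.read_camera(n); cv2.imwrite(f'pics/{n}0.png',i[:,:,::-1]); np.savez(f'{n}0.npz',i=i,d=d); print(n,cal(n)[2],cal(n)[3].round(3).tolist())
E
```

```text
pics
{'clock': 0.0, 'joint_pos': array([-1.39362124e+00,  3.14032383e-01,  4.49958213e-02,  1.30361181e+00,
       -2.39419524e-05,  1.43119902e+00]), 'qvel': array([ 7.77032529e-04, -3.84671975e-05, -9.48185358e-04,  9.19565438e-04,
       -5.73406766e-04, -1.40316828e-03]), 'tau': array([-1.03455488e-05, -4.80628574e+01,  2.98531616e+01,  1.94321678e-02,
       -1.02094295e-04, -5.61138464e-06]), 'tcp_pos': array([ 0.17900801, -0.54589014,  0.23039757]), 'orientation': array([-9.25633251e-04,  9.87482680e-01,  1.57724755e-01, -2.93667548e-05]), 'wrist_force': array([ 0.2076227 ,  0.42882886, -0.22672487]), 'ft_torque': array([-0.09100425,  0.03380869, -0.03734294]), 'grip_force': 0.0, 'finger_gap': 0.0856784240524528} 0.0187
scene [ 1.04784621 -0.53757682  0.70264811] [[0.788, -0.373, 0.49], [0.616, 0.496, -0.612], [-0.015, 0.784, 0.62]]
top [0.3802159  0.07524044 0.88375125] [[0.056, 0.975, -0.216], [-0.998, 0.056, -0.007], [0.005, 0.217, 0.976]]
```

View pics/scene0.png

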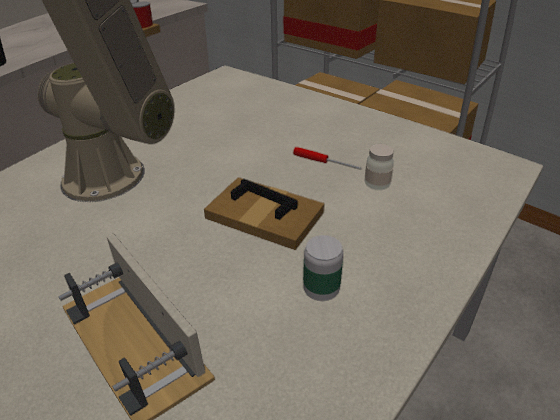

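View pics/top0.png

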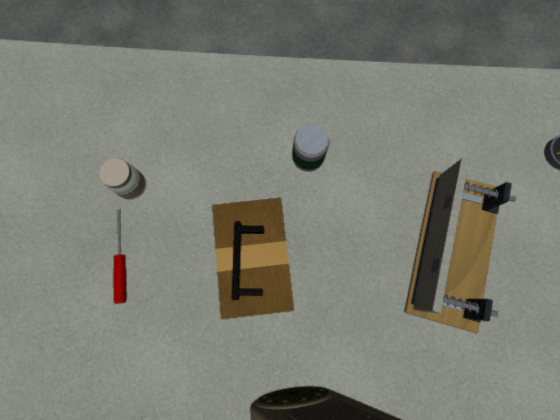

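The scene view shows the handle on the carton at about (265,197) and the jig at (140,340). In the top view the bar runs from (238,225) to (236,297) with its legs to the right, the front's face is at about (435,240) and its plates are near (448,200) and (435,265). The can is at (311,140), the jar at (118,175) and the screwdriver at (119,270).

Run:
```python
from h import *
z=np.load('top0.npz'); i,d=z['i'],z['d']; P=cloud('top',d)
g=i.max(2); m=np.zeros(g.shape,np.uint8); m[205:315,215:290]=(g[205:315,215:290]<40)
n,l,st,_=cv2.connectedComponentsWithStats(m); k=1+st[1:,4].argmax(); m=(l==k)
ys,xs=np.nonzero(m); print(st[k], 'z', np.percentile(P[m][:,2],[5,50,95]))
pts=onz('top',np.c_[xs,ys],0.054)[:,:2]
r=cv2.minAreaRect(pts.astype(np.float32)); print('rect z=.054',r, cv2.boxPoints(r).round(4).tolist())
top=P[m&(abs(P[:,:,2]-.054)<.006)]; r=cv2.minAreaRect(top[:,:2].astype(np.float32)); print('depth rect',r,cv2.boxPoints(r).round(4).tolist())
# front
F=P[150:330,400:470].reshape(-1,3); 
t=F[(F[:,2]>.122)&(F[:,2]<.14)]; print('top edge n',len(t), cv2.minAreaRect(t[:,:2].astype(np.float32)), np.percentile(t[:,2],[5,50,95]))
f=F[(F[:,2]>.04)&(F[:,2]<.12)]
for _ in range(4):
    c=f.mean(0); nn=np.linalg.svd(f-c)[2][2]; e=abs((f-c)@nn); f=f[e<max(.003,2*e.std())]
print('face',len(f),c,nn,e.std(), f.min(0),f.max(0))
print(env.get_state()['clock'])
b=cv2.resize(i[140:330,390:520],None,fx=4,fy=3.1,interpolation=cv2.INTER_CUBIC)
b=np.clip(b.astype(float)*1.8,0,255).astype(np.uint8); cv2.imwrite('pics/j.png',b[:,:,::-1])
```

```text
[232 221  32  79 865] z [0.04947568 0.05417365 0.05660313]
rect z=.054 ((0.45501649379730225, 0.13940587639808655), (0.15789268910884857, 0.06092685088515282), 2.791996717453003) [[0.37470000982284546, 0.16599999368190765], [0.3776000142097473, 0.10509999841451645], [0.5353999733924866, 0.1128000020980835], [0.5324000120162964, 0.1737000048160553]]
depth rect ((0.45504534244537354, 0.1394893229007721), (0.15794327855110168, 0.06108568608760834), 2.810772180557251) [[0.37470000982284546, 0.16609999537467957], [0.37770000100135803, 0.10509999841451645], [0.5353999733924866, 0.11289999634027481], [0.5324000120162964, 0.17389999330043793]]
top edge n 1544 ((0.5201823711395264, -0.2422144114971161), (0.017802663147449493, 0.2986713945865631), 77.55409240722656) [0.12462365 0.13030001 0.13259668]
face 1999 [ 0.5148804  -0.23380709  0.08181274] [ 0.21238667  0.97714775 -0.00861225] 0.0003005735334500154 [ 0.37532651 -0.26783677  0.0400197 ] [ 0.66767873 -0.20363353  0.11987733]
0.1
```

View pics/j.png

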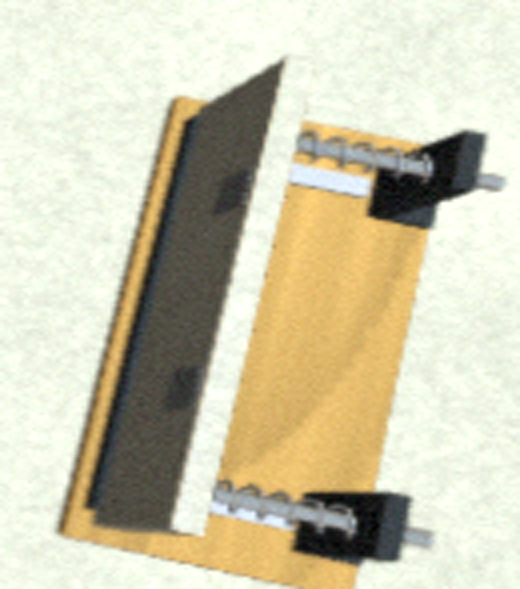

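```bash
cat >> h.py <<'E'
def delta(p,yaw_y):
    """shift (cm, tool axes) and turn (deg) from current to target: tool down, tool y at world angle yaw_y deg"""
    s=env.get_state(); Rc=q2R(s['orientation']); a=np.radians(yaw_y)
    y=np.array([np.cos(a),np.sin(a),0]); zz=np.array([0,0,-1.]); T=R.from_matrix(np.c_[np.cross(y,zz),y,zz])
    return (Rc.inv()*T).as_rotvec(degrees=True).round(2), (Rc.inv().apply(np.array(p)-s['tcp_pos'])*100).round(2)
E
python3 - <<'E'
from h import *
c=np.array([.5148804,-.23380709,.08181274]); nn=np.array([.21238667,.97714775,-.00861225])
o,d=rays('top',[(448.2,201.9),(435.7,265.2)]); t=((c-o)@nn)/(d@nn); p=o+d*t[:,None]
print('plates',p.round(4), 'sep',np.linalg.norm(p[0]-p[1]), 'mid',p.mean(0))
u=np.array([-.2133,-.977]); e=np.array([.5202,-.2422])-.008*u
print('mid from top edge',e, 'plane off', (np.r_[e,.13]-c)@nn)
L=np.array([.048,-.9988]); g=np.array([.45503,.13945])-.024*L; print('grip',g)
print(delta([*g,.034],-87.25+180)); print(delta([*g,.20],-87.25+180))
E
```

```text
plates [[ 0.5843 -0.2487  0.108 ]
 [ 0.4597 -0.2216  0.1063]] sep 0.1275895151109782 mid [ 0.52200765 -0.23513276  0.10716683]
mid from top edge [ 0.5219064 -0.234384 ] plane off 0.0005135017050324815
grip [0.453878  0.1634212]
(array([ 0.000e+00, -1.400e-01, -1.646e+02]), array([ 48.21, -58.81,  19.76]))
(array([ 0.000e+00, -1.400e-01, -1.646e+02]), array([ 48.21, -58.84,   3.16]))
```

Call:
carry_out([
  [[0, 0, -10], [3.8, -3.4, 0], 0],
  [[0, 0, -20], [7.5, -6.9, 0], 0],
  [[0, 0, -30], [11.3, -10.3, 0], 0],
  [[0, 0, -40], [15, -13.8, 0], 0],
  [[0, 0, -50], [18.8, -17.2, 0], 0],
  [[0, 0, -60], [22.5, -20.7, 0], 0],
  [[0, 0, -70], [26.3, -24.1, 0], 0],
  [[0, 0, -80], [30, -27.6, 0], 0],
], force=80)

```text
clock: 1.1
tcp_pos: [0.3786, -0.1891, 0.2311]
orientation: [-0.0, 0.653, 0.757, -0.0]
wrist_force: [-0.2, -0.5, 0.5]
finger_gap: 0.0854
grip_force: 0.0
```

Run:
```python
from h import *
print(delta([.4539,.1634,.12],92.75),env.get_state()['joint_pos'])
```

```text
(array([ -0.  ,  -0.  , -84.29]), array([33.76, 12.63, 11.11])) [-6.53383429e-01  1.95831459e-02 -3.09696708e-01  1.24152774e+00
 -9.15382458e-06  7.69694865e-01]
```

Call:
carry_out([
  [[0, 0, -10.5], [4.2, 1.6, 0], 0],
  [[0, 0, -21], [8.4, 3.2, 0], 0],
  [[0, 0, -31.5], [12.7, 4.7, 1], 0],
  [[0, 0, -42], [16.9, 6.3, 2], 0],
  [[0, 0, -52.5], [21.1, 7.9, 4], 0],
  [[0, 0, -63], [25.3, 9.5, 6], 0],
  [[0, 0, -73.5], [29.6, 11.1, 8], 0],
  [[0, 0, -84.3], [33.8, 12.6, 9], 0],
])

```text
clock: 2.1
tcp_pos: [0.4542, 0.1631, 0.1398]
orientation: [-0.001, -0.024, 1.0, -0.0]
wrist_force: [1.1, -0.8, 0.4]
finger_gap: 0.0851
grip_force: 0.0
```

Run:
```python
from h import *
i,d=env.read_camera('scene'); b=cv2.resize(i[130:270,180:360],None,fx=4,fy=4); cv2.imwrite('pics/s1.png',b[:,:,::-1])
print(delta([.4539,.1634,.034],92.75),env.get_state()['joint_pos'])
```

```text
(array([ 0.17, -0.08,  0.54]), array([ 0.12, -0.4 , 10.51])) [ 0.18444708  0.19094385 -0.34818197  1.03266279  0.00305441  0.1269571 ]
```

View pics/s1.png

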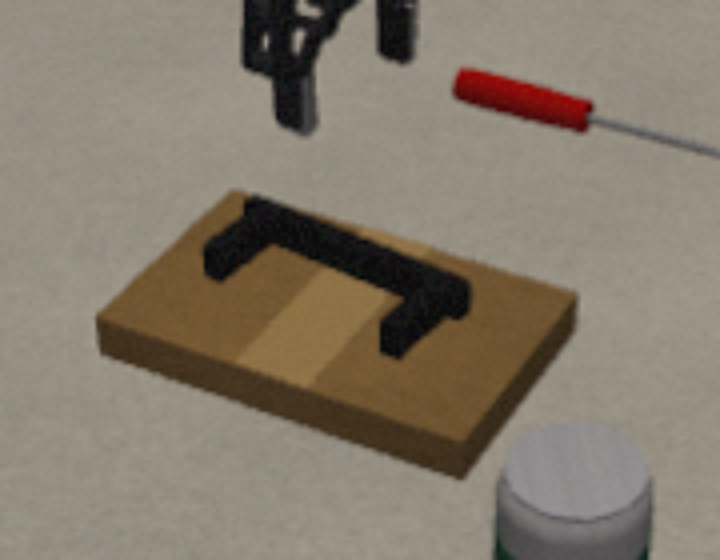

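The fingers stand open above the carton. The near finger tip is at (297,130) in the crop and the other at (397,60), and the handle is undisturbed from (250,205) to (465,300). I'll descend part way and let the arm settle.

Call:
carry_out([
  [[0, 0, 0], [0, 0, 1.5], 0],
  [[0, 0, 0], [0, -0.2, 3], 0],
  [[0, 0, 0.5], [0.1, -0.4, 4.5], 0],
  [[0, 0, 0.5], [0.1, -0.4, 6], 0],
  [[0, 0, 0.5], [0.1, -0.4, 7], 0],
  [[0, 0, 0.5], [0.1, -0.4, 7], 0],
  [[0, 0, 0.5], [0.1, -0.4, 7], 0],
  [[0, 0, 0.5], [0.1, -0.4, 7], 0],
])

```text
clock: 3.15
tcp_pos: [0.4548, 0.1578, 0.0718]
orientation: [0.001, -0.017, 1.0, 0.0]
wrist_force: [-0.4, -0.6, -0.4]
finger_gap: 0.0853
grip_force: 0.0
```

Run:
```python
from h import *
print(delta([.4539,.1634,.034],92.75),env.get_state()['tcp_pos'],env.get_state()['wrist_force'])
```

```text
(array([ 0.  ,  0.07, -0.85]), array([0.07, 0.56, 3.78])) [0.45475463 0.15782421 0.07184977] [-0.41368352 -0.61514612 -0.39899658]
```

Call:
carry_out([
  [[0, 0, -0.8], [0.1, 0.3, 0], 0],
  [[0, 0, -0.8], [0.1, 0.6, 0], 0],
  [[0, 0, -0.8], [0.1, 0.6, 1], 0],
  [[0, 0, -0.8], [0.1, 0.6, 2], 0],
  [[0, 0, -0.8], [0.1, 0.6, 3], 0],
  [[0, 0, -0.8], [0.1, 0.6, 3.8], 0],
  [[0, 0, -0.8], [0.1, 0.6, 3.8], 0],
  [[0, 0, -0.8], [0.1, 0.6, 3.8], 0],
])

```text
clock: 4.15
tcp_pos: [0.4532, 0.1636, 0.0333]
orientation: [0.0, -0.023, 1.0, -0.0]
wrist_force: [-0.4, -0.3, -0.7]
finger_gap: 0.0855
grip_force: 0.0
```

Call:
carry_out([
  [[0, 0, 0], [0, 0, 0], 80],
  [[0, 0, 0], [0, 0, 0], 130],
  [[0, 0, 0], [0, 0, 0], 180],
  [[0, 0, 0], [0, 0, 0], 255],
  [[0, 0, 0], [0, 0, 0], 255],
  [[0, 0, 0], [0, 0, 0], 255],
  [[0, 0, 0], [0, 0, 0], 255],
  [[0, 0, 0], [0, 0, 0], 255],
], force=90)

```text
clock: 5.15
tcp_pos: [0.453, 0.1638, 0.0336]
orientation: [0.0, -0.024, 1.0, 0.0]
wrist_force: [-1.0, 0.2, 4.9]
finger_gap: 0.0123
grip_force: 88.5
```

Call:
carry_out([
  [[0, 0, 0], [0, 0, -1], 255],
  [[0, 0, 0], [0, 0, -3], 255],
  [[0, 0, 0], [0, 0, -5], 255],
  [[0, 0, 0], [0, 0, -7.5], 255],
  [[0, 0, 0], [0, 0, -10], 255],
  [[0, 0, 0], [0, 0, -12], 255],
  [[0, 0, 0], [0, 0, -12], 255],
  [[0, 0, 0], [0, 0, -12], 255],
])

```text
clock: 6.15
tcp_pos: [0.4524, 0.1635, 0.1524]
orientation: [-0.001, -0.023, 1.0, -0.0]
wrist_force: [-1.4, 0.5, -2.9]
finger_gap: 0.0119
grip_force: 88.0
```

Run:
```python
from h import *
i,d=env.read_camera('scene'); b=cv2.resize(i[70:250,150:380],None,fx=3.2,fy=3.2); cv2.imwrite('pics/s2.png',b[:,:,::-1])
i,d=env.read_camera('top');np.savez('t2.npz',i=i,d=d); P=cloud('top',d)
s=env.get_state();print(s['tcp_pos'],s['wrist_force'],s['finger_gap'])
m=(i.max(2)<60)&(abs(P[:,:,2]-.17)<.02)&(np.hypot(P[:,:,0]-.455,P[:,:,1]-.14)<.13)
print(m.sum()); np.save('m.npy',m)
b=np.clip(cv2.resize(i[150:380,170:350],None,fx=3,fy=2.6)*1.8,0,255).astype(np.uint8); cv2.imwrite('pics/t2.png',b[:,:,::-1])
```

```text
[0.4520945  0.16345409 0.15205655] [-0.3284836   0.40154623 -2.33107192] 0.012051591021929162
447
```

View pics/s2.png

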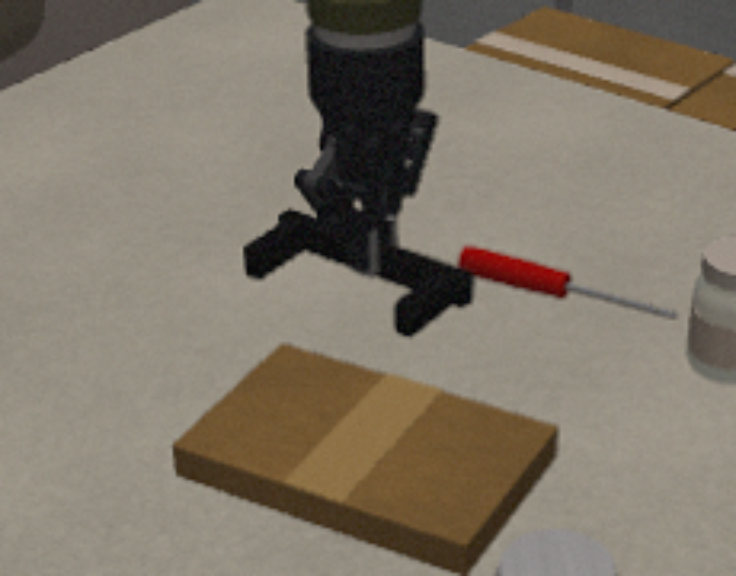

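View pics/t2.png

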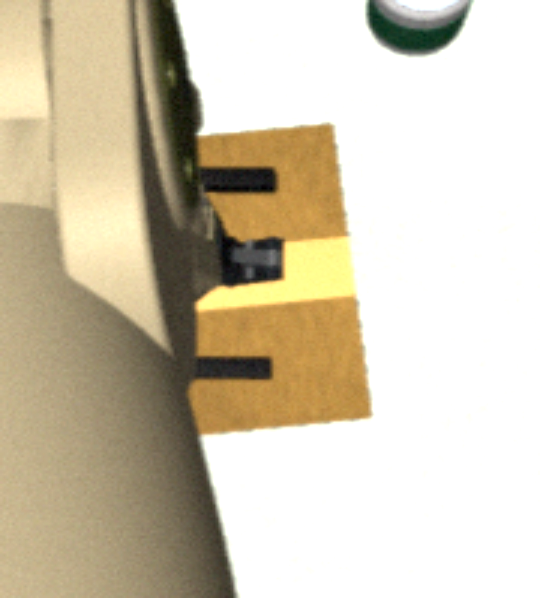

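The handle is held level by the middle of its bar in the scene crop, with its legs at (260,260) and (410,315). In the top crop the leg ends are at (275,180) and (270,369). I'll measure the feet in the gripper.

Run:
```python
from h import *
z=np.load('t2.npz'); i,d=z['i'],z['d']; P=cloud('top',d); g=i.max(2)
tcp=np.array([.4523,.1635,.1522])
E=[]
for r0,r1 in((212,228),(284,300)):
    m=np.zeros(g.shape,bool); m[r0:r1,236:270]=(g[r0:r1,236:270]<45); m&=P[:,:,2]>.14
    ys,xs=np.nonzero(m); q=P[m]; xm=xs.max(); 
    print(len(xs),xs.min(),xm,'z near foot',np.median(q[xs>xm-5,2]),'z near bar',np.median(q[xs<xs.min()+6,2]))
    w=onz('top',np.c_[xs,ys],.1724); 
    c=np.median(w[:,0]); ye=np.percentile(w[:,1],2); E.append([np.median(w[w[:,1]<ye+.015,0]),ye]); 
E=np.array(E); v=E[0]-E[1]; print(E,'sep',np.linalg.norm(v),'yaw',np.degrees(np.arctan2(v[1],v[0])))
mid=E.mean(0); print('feet mid - tcp',mid-tcp[:2])
s=env.get_state(); print(q2R(s['orientation']).as_matrix().round(3).tolist())
```

```text
233 236 261 z near foot 0.17169984144700778 z near bar 0.1728552548219593
177 236 259 z near foot 0.172909982050667 z near bar 0.1730882731286595
[[0.51647106 0.11166689]
 [0.39064388 0.10666876]] sep 0.12592640499134936 yaw 2.2747193988482577
feet mid - tcp [ 0.00125747 -0.05433217]
[[-0.999, -0.047, -0.002], [-0.047, 0.999, -0.001], [0.002, -0.0, -1.0]]
```

Run:
```python
from h import *
print(delta([.5379,-.162,.152],77.7)); print(delta([.5443,-.1327,.152],77.7))
```

```text
(array([-0.04, -0.12, 14.99]), array([ -7.04, -32.91,   0.  ]))
(array([-0.04, -0.12, 14.99]), array([ -7.82, -30.02,   0.  ]))
```

Call:
carry_out([
  [[0, 0, 1], [-0.5, -2, 0], 255],
  [[0, 0, 3], [-1.5, -6, 0], 255],
  [[0, 0, 6], [-2.9, -11, 0], 255],
  [[0, 0, 9], [-4.3, -16.5, 0], 255],
  [[0, 0, 12], [-5.7, -22, 0], 255],
  [[0, 0, 14], [-6.8, -26, 0], 255],
  [[0, 0, 15], [-7.5, -29, 0], 255],
  [[0, 0, 15], [-7.8, -30, 0], 255],
])

```text
clock: 7.25
tcp_pos: [0.5448, -0.134, 0.152]
orientation: [-0.001, 0.108, 0.994, 0.0]
wrist_force: [-1.1, -0.4, -2.4]
finger_gap: 0.0122
grip_force: 88.2
```

Call:
carry_out([
  [[0, 0, 0], [0, 0, 1], 255],
  [[0, 0, 0], [0, 0, 2], 255],
  [[0, 0, 0], [0, 0, 3.5], 255],
  [[0, 0, 0], [0, 0, 5], 255],
  [[0, 0, 0], [0, 0, 5.5], 255],
  [[0, 0, 0], [0, 0, 5.5], 255],
  [[0, 0, 0], [0, 0, 5.5], 255],
  [[0, 0, 0], [0, 0, 5.5], 255],
])

```text
clock: 8.25
tcp_pos: [0.5455, -0.1326, 0.0989]
orientation: [0.001, 0.107, 0.994, -0.0]
wrist_force: [0.1, -0.2, -2.5]
finger_gap: 0.012
grip_force: 88.2
```

Run:
```python
from h import *
print(delta([.5379,-.162,.097],77.7))
i,d=env.read_camera('top');np.savez('t3.npz',i=i,d=d)
s=env.get_state();print(s['clock'],s['tcp_pos'],s['wrist_force'],s['ft_torque'],s['finger_gap'])
b=np.clip(cv2.resize(i[140:340,340:520],None,fx=4,fy=3)*1.8,0,255).astype(np.uint8); cv2.imwrite('pics/t3.png',b[:,:,::-1])
```

```text
(array([-0.02,  0.07, -0.01]), array([ 0.11, -3.03,  0.19]))
8.3 [ 0.54539633 -0.13254362  0.098838  ] [ 0.64995241  0.07891052 -3.37662829] [-0.02223495 -0.0171342   0.01344795] 0.01208880547432656
```

View pics/t3.png

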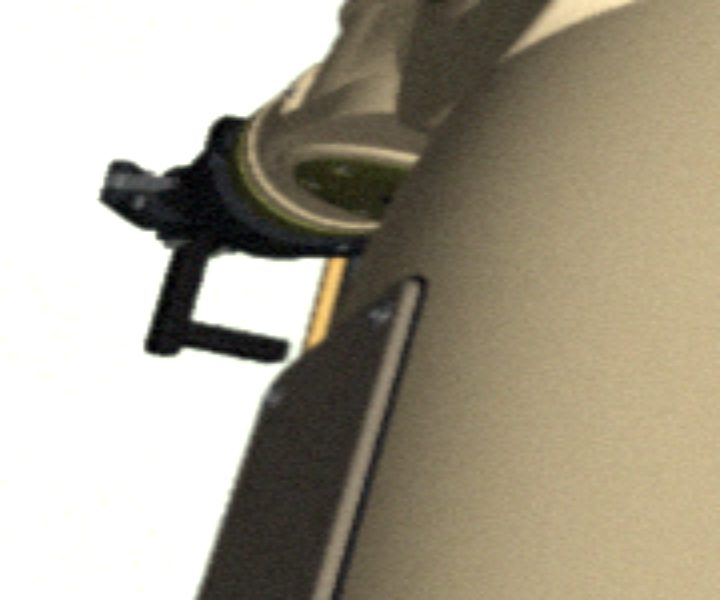

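The arm hides most of the front in the top view. One leg shows clear of everything, with its end at crop (285,350). I'll approach to about 5 mm short of contact.

Call:
carry_out([
  [[0, 0, 0], [0.1, -0.5, 0.2], 255],
  [[0, 0, 0], [0.1, -1.2, 0.2], 255],
  [[0, 0, 0], [0.1, -2, 0.2], 255],
  [[0, 0, 0], [0.1, -2.8, 0.2], 255],
  [[0, 0, 0], [0.1, -3.4, 0.2], 255],
  [[0, 0, 0], [0.1, -4, 0.2], 255],
  [[0, 0, 0], [0.1, -4.4, 0.2], 255],
  [[0, 0, 0], [0.1, -4.4, 0.2], 255],
])

```text
clock: 9.3
tcp_pos: [0.5346, -0.1754, 0.0963]
orientation: [0.0, 0.107, 0.994, -0.0]
wrist_force: [-0.5, 0.0, -2.9]
finger_gap: 0.0119
grip_force: 88.3
```

Run:
```python
from h import *
print(delta([.5336,-.1815,.097],77.7))
s=env.get_state();print(s['clock'],s['tcp_pos'],s['wrist_force'],s['ft_torque'])
i,d=env.read_camera('scene');np.savez('s4.npz',i=i,d=d)
b=np.clip(cv2.resize(i[150:420,40:340],None,fx=2.2,fy=2.2)*1.4,0,255).astype(np.uint8); cv2.imwrite('pics/s4.png',b[:,:,::-1])
```

```text
(array([-0.  ,  0.  , -0.03]), array([-0.03, -0.62, -0.07]))
9.3 [ 0.53461326 -0.17541162  0.09628503] [-0.47174835  0.00390045 -2.89590413] [0.02068356 0.0587456  0.01320647]
```

View pics/s4.png

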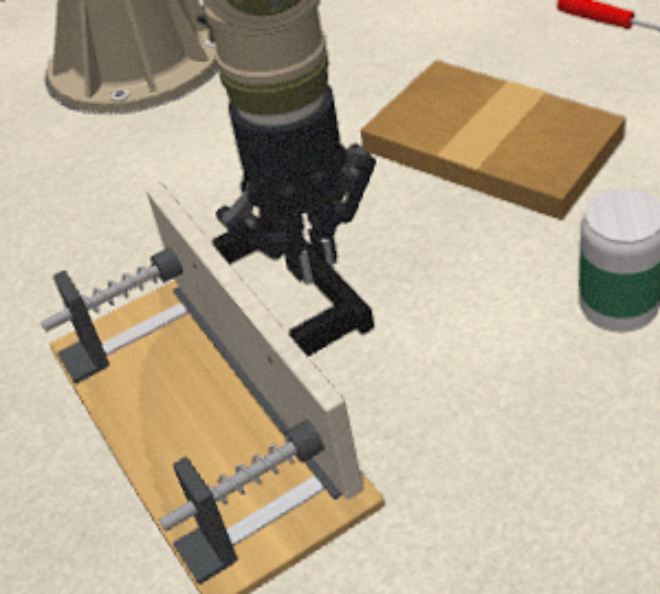

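The handle faces the front squarely in the scene crop, with its near leg's end at (298,345) just short of the panel, which is still at rest. The springs are uncompressed, so I'll press gently.

Call:
carry_out([
  [[0, 0, 0], [0, -0.2, -0.1], 255],
  [[0, 0, 0], [0, -0.4, -0.1], 255],
  [[0, 0, 0], [0, -0.6, -0.1], 255],
  [[0, 0, 0], [0, -0.8, -0.1], 255],
  [[0, 0, 0], [0, -0.9, -0.1], 255],
  [[0, 0, 0], [0, -1, -0.1], 255],
  [[0, 0, 0], [0, -1, -0.1], 255],
  [[0, 0, 0], [0, -1, -0.1], 255],
])

```text
clock: 10.35
tcp_pos: [0.5326, -0.1846, 0.0973]
orientation: [0.0, 0.107, 0.994, 0.0]
wrist_force: [1.3, 4.0, -1.2]
finger_gap: 0.0121
grip_force: 88.5
```

Run:
```python
from h import *
print(delta([.5310,-.1932,.097],77.7))
s=env.get_state();print(s['clock'],s['tcp_pos'],s['wrist_force'],s['wrist_force']@[.213,.977,0],s['ft_torque'],s['finger_gap'])
```

```text
(array([0.02, 0.  , 0.01]), array([-0.03, -0.87,  0.03]))
10.35 [ 0.53257781 -0.18459633  0.09728632] [ 1.29393124  4.04118893 -1.20073742] 4.2238489378577855 [ 0.76583778 -0.27938519  0.05940062] 0.01205050696036323
```

Call:
carry_out([
  [[0, 0, 0], [0, -0.1, 0], 255],
  [[0, 0, 0], [0, -0.3, 0], 255],
  [[0, 0, 0], [0, -0.4, 0], 255],
  [[0, 0, 0], [0, -0.5, 0], 255],
  [[0, 0, 0], [0, -0.6, 0], 255],
  [[0, 0, 0], [0, -0.7, 0], 255],
  [[0, 0, 0], [0, -0.7, 0], 255],
  [[0, 0, 0], [0, -0.7, 0], 255],
])

```text
clock: 11.35
tcp_pos: [0.5314, -0.1902, 0.0973]
orientation: [0.0, 0.107, 0.994, 0.001]
wrist_force: [3.1, 8.6, -1.2]
finger_gap: 0.0123
grip_force: 88.7
```

Run:
```python
from h import *
F=[]
for k in range(4):
    i,d=env.read_camera('scene'); s=env.get_state(); F.append(s['wrist_force']@[.213,.977,0])
print(F,s['tcp_pos'],s['wrist_force'],s['ft_torque'],s['clock'])
P=cloud('scene',d); T=P.reshape(-1,3); u=np.array([-.213,-.977]); b=np.array([.977,-.213])
q=(T[:,:2]-[.522,-.2348]); x=q@u; y=q@b
for n in('s4','now'):
    T=cloud('scene',np.load('s4.npz')['d'] if n=='s4' else d).reshape(-1,3); q=T[:,:2]-[.522,-.2348]; x=q@u;y=q@b
    for lo,hi in((-.13,-.03),(.03,.13)):
        m=(abs(y)<.15)&(y>lo)&(y<hi)&(T[:,2]>.07)&(T[:,2]<.12)&(x>.005)&(x<.05); m1=m; print(n,lo,m.sum(),np.median(x[m]))
b=np.clip(cv2.resize(i[150:420,40:340],None,fx=2.2,fy=2.2)*1.4,0,255).astype(np.uint8); cv2.imwrite('pics/s5.png',b[:,:,::-1])
```

```text
[np.float64(8.964136613769547), np.float64(10.198172933313106), np.float64(8.870928396880867), np.float64(9.390638306355696)] [ 0.53140754 -0.19016509  0.09735478] [ 2.6151535   9.04156664 -0.7730488 ] [ 1.69647408 -0.53014807 -0.0644412 ] 11.55
s4 -0.13 429 0.01527564590209569
s4 0.03 629 0.015282529589234865
now -0.13 409 0.02502634105040784
now 0.03 571 0.02511218044709016
```

View pics/s5.png

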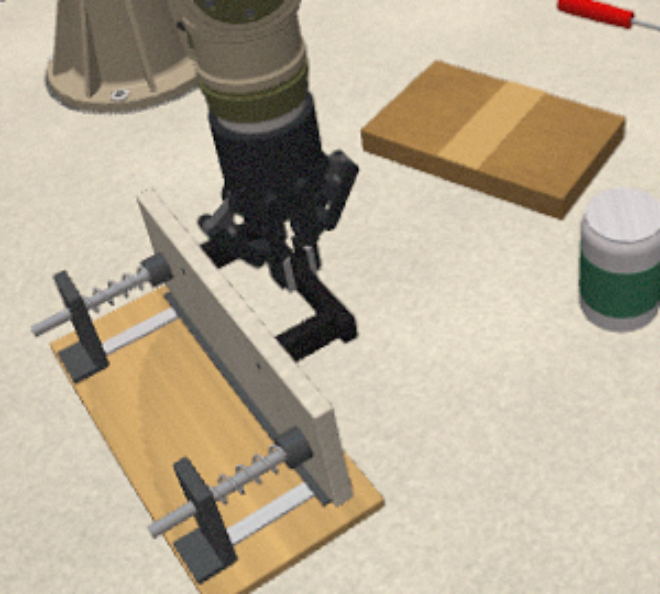

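Call:
carry_out([
  [[0, 0, 0], [0, -0.1, 0], 255],
  [[0, 0, 0], [0, -0.2, 0], 255],
  [[0, 0, 0], [0, -0.3, 0], 255],
  [[0, 0, 0], [0, -0.3, 0], 255],
  [[0, 0, 0], [0, -0.3, 0], 255],
  [[0, 0, 0], [0, -0.3, 0], 255],
  [[0, 0, 0], [0, -0.3, 0], 255],
  [[0, 0, 0], [0, -0.3, 0], 255],
])

```text
clock: 12.55
tcp_pos: [0.5309, -0.1924, 0.0974]
orientation: [0.0, 0.106, 0.994, 0.002]
wrist_force: [3.0, 11.2, -0.4]
finger_gap: 0.0122
grip_force: 88.9
```

Run:
```python
from h import *
F=[]
for k in range(5):
    i,d=env.read_camera('scene'); s=env.get_state(); F.append(s['wrist_force']@[.213,.977,0])
print(np.round(F,2),s['tcp_pos'],s['wrist_force'],s['finger_gap'],s['clock'])
u=np.array([-.213,-.977]); b=np.array([.977,-.213]); P=cloud('scene',d); T=P.reshape(-1,3); q=T[:,:2]-[.522,-.2348]; x=q@u;y=q@b;z=T[:,2]
for lo,hi in((-.13,-.03),(.03,.13)):
    m=(y>lo)&(y<hi)&(z>.07)&(z<.12)&(x>.005)&(x<.05); print(m.sum(),np.median(x[m])-.0153)
# near leg upper face: height profile and lateral span
dark=(i.max(2)<50).ravel()
m=dark&(y>.045)&(y<.09)&(x<.005)&(x>-.06)&(z>.08)&(z<.14); print('leg',m.sum())
t=m&(z>.111)
for a in np.arange(-.055,.01,.01):
    k=t&(x>a)&(x<a+.01)
    if k.sum()>3: print(round(a,3),k.sum(),'ztop',np.percentile(z[k],80).round(4),'y',np.percentile(y[k],[5,95]).round(4))
```

```text
[11.98 10.8  12.07 11.71 11.59] [ 0.53086907 -0.19242527  0.09737232] [ 2.24005322 11.37600248  0.71803475] 0.01220614743022429 12.8
407 0.012024455970727732
562 0.012142127516047393
leg 522
-0.055 36 ztop 0.1181 y [0.0485 0.0805]
-0.045 107 ztop 0.1184 y [0.0469 0.08  ]
-0.035 51 ztop 0.1194 y [0.0585 0.0711]
-0.025 50 ztop 0.1191 y [0.0604 0.0712]
-0.015 47 ztop 0.1193 y [0.0601 0.0705]
-0.005 51 ztop 0.119 y [0.0594 0.0713]
```

```bash
python3 -c "
from workcell import env
print(env.hand_in())"
```

```text
the job is handed in; nothing more can be done
None
```

The job is handed in with the gripper still pressing the handle against the drawer front at about 11.6 N, the front 12 mm back. The leg I could measure sits within about 2 mm of its plate's centre and level to about 1°. The other was hidden by the arm, and the plates' friction may take some of the weight. The can, jar and screwdriver were left alone.

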